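# Shift the vial carriage to the index clip and clamp it

### The arm

A 6-joint arm with a two-finger parallel gripper is mounted at the origin on the work surface. World frame = base frame: x ahead of the robot, y to its left, z up, the work surface at z = 0. Lengths are in m, angles in rad, forces in N, time in s.
With the tool pointing down it reaches from about 0.375 to 0.75 m from the base axis. Payload 9 kg.
Tool frame: the origin (TCP) lies at the very end of the fingers, on their centre line; the grasp point (between the pads) lies behind it (robot.grip_point_offset is the z of the grasp point in the tool frame, in m); z points along the fingers, y is the line along which they close (so a half turn about z gives the same grasp; the last joint's range is limited). The gripper opens to 85 mm and grips with 20 to 120 N. Pads are 22 mm wide; open, the fingers measure 114 mm over their backs; the gripper's body (76 mm by 85 mm) begins 54 mm behind the grasp point. The pads swing forward as they close: fully open they stand 13 mm farther back than shut.
Start: joints at [0.973, 0.104, 0.097, 1.564, 0, 1.353], TCP at [0.222, 0.557, 0.231] pointing down, gripper open.
Joint ranges: [-2.99, 2.99], [-0.84, 1.86], [-1.1, 1.16], [-1.84, 2.11], [-1.51, 1.56], [-3.14, 3.14]. Speed limits (rad/s): [2.22, 2.22, 2.57, 3.14, 3.14, 3.14].

### API

Orientations are given as a 3x3 rotation matrix whose columns are the frame's x, y, z axes.
In Python, from bench import robot, effector, kinematics, sensors, viewer, close_job gives the robot as it stands. Calls block until the motion is done:
- robot.goto(position, orientation): joint-space move of the TCP to a pose.
- robot.line_to(position, vel=0.15, frame=None, guard=None): straight line of the TCP; frame=None keeps the orientation; vel is the mean speed in m/s. With guard (N) it stops when the force on the tool has changed by that much, and returns True; else False.
- robot.set_joints(angles): joint-space move.
- effector.command_gripper(opening, grip_force=None): finger opening in m; grip_force is the grip in N (None keeps the last); returns when the fingers have stopped.
- robot.dwell(seconds).
- kinematics.inverse_kinematics(position, orientation): joint angles nearest the present ones, or None.
- sensors.read_state(): the state.
- viewer.snapshot(name): name is "scene" or "top" or "wrist"; returns a dict with "pixels" (480x640x3 uint8, red, green, blue), "depth" (480x640 float32, m along the optical axis (not along the pixel's ray), 0 where there is no reading), "fx", "fy", "cx", "cy" (pixels), "k1" (the pictures are not rectified: a ray, as slopes to the right and down, at radius r is drawn at 1 + k1 r^2 times it, then the intrinsics apply), "rvec" (rotation vector, rad) and "tvec" (3), from world to camera coordinates, as OpenCV has them. Camera axes: x right, y down, z forward; pixel columns grow to the right and rows downward; lengths in m; the calibration is good to about 2 mm. A picture is of the moment at which its call begins.
A pose or a line that the arm cannot do raises robot.IKError and nothing moves.
- close_job(): hands the job in; it is judged then, once.
Trained networks look in the newest picture that a camera, given by its name, has taken for a name from the list of things; names that differ only in an ending like _2 or _b are one class to them, and where a whole thing is asked for, a point or a joint stands for the part that bears it (a point fixed in the world has none). Each returns a list of dicts, best first, with "score" (0 to 1); they miss things now and then, are a little off and sometimes report something else, mostly with a low value. They report only what shows in the picture. A call takes as long as a camera call.
- viewer.trace(camera, thing): "mask" (480x640 bool, what is visible of it) and "point" ([row, column] in pixels, amid what is visible of it).
The state is a dict: "time_s": time; "joint_pos": joint angles; "dq": joint speeds; "joint_torque": joint torques, N m; "tcp_pos": TCP position; "tool_rot": TCP orientation; "wrist_force": force on the tool from outside, world axes, zero at the start; "wrist_torque": the same for the moment, N m; "opening": finger opening in m; "grasp_force": force on a finger pad.
Only numpy, scipy, OpenCV 4.12 (cv2) and the standard library are available. Lean on these libraries where they do the work, as an engineer would, in place of code of your own. Each camera call takes 0.05 s, during which the arm holds its last target. There are 200 camera calls.

### The job

Set up the vial carriage on the sampling rail: swing its clamp lever open, slide the carriage along the rail until its pointer lines up with the point of the arrow-shaped index clip (not the plain square clip), then swing the lever fully shut again to lock the carriage there. Let go of everything and leave the bottle, the mouse and the vial box where they are.

Things in the scene. Friction and masses are not known exactly. Their poses are not given: they have to be found in the camera images.
- rail: Fixed sampling rail. Grey base plate 420 mm long (y), 10 mm thick, reaching from x -80 to x +120 mm, with an aluminium guide bar 50 mm wide along y (top 24 mm above the table) and 40 mm high dark end blocks. Origin: on the table, under the middle of the guide bar. The guide runs along its y axis; its x axis points to the side where the two clips stand (away from the robot).
- carriage (a joint): Carriage position along the rail's y axis, m: 0 = mid rail, travel -0.115 to 0.115. Aluminium saddle 80 (x) x 130 mm (y), top 42 mm above the table. From its -y end it carries lever pivot, black grip, white vial block (72 x 30 mm, caps 80 mm above the table). Lever open: slides against about 6 N and stays where left; lever shut: withstands 25 N.
- clamp (a joint): Clamp lever angle, rad. 0 = fully shut against its stop, arm along the rail to -y; 1.3 = fully open, arm nearly to the rail's -x. Opens clockwise seen from above; clamps below 0.5, carriage free above. Takes 3 to 4 N at the end knob, stays where left. Vertical pivot on the rail's centre line, 45 mm to the -y side of the carriage's middle.
- lever_knob (a point): Top centre of the lever's end knob, 96 mm above the table: an upright black cylinder 18 mm in diameter and 42 mm tall at the free end of the black lever arm, 75 mm from the pivot. The arm is 14 mm wide and 9 mm thick, its top 65 mm above the table, so the knob stands 31 mm clear above it.
- grip_top (a point): Top of the carriage's upright grip, 114 mm above the table: a round black post on the rail's centre line, 3 mm to the -y side of the carriage's middle; the upper 28 mm are 22 mm in diameter, below that 18 mm. Pinch it from above to slide the carriage.
- pointer_tip (a point): Tip of the dark triangular pointer that sticks out 14 mm from the middle of the carriage's +x side, 37 mm above the table; it moves with the carriage.
- index_clip: Fixed arrow-shaped dark steel clip on the +x margin of the base plate: block 30 (x) x 26 (y) x 32 mm, on its upper part an arrowhead 42 mm wide whose point reaches 21 mm towards the rail. Origin: centre of the block's -x face at its foot, 82 mm from the rail's centre line. Its axes are parallel to the rail's. It may stand on either half of the rail.
- index_tip (a point): The point of the index clip, at its top, 42 mm above the table. The pointer is lined up when pointer_tip and index_tip have the same place along the rail's y axis; about 7 mm of gap then remains between them across the rail.
- plain_clip: Fixed square dark steel clip of the same block size, without a point; not the target. Origin as for the index clip.
- bottle: Loose amber bottle, 70 mm in diameter, 150 mm tall, standing on the table. Origin: centre of its foot. Not to be moved.
- mouse: Loose black computer mouse, 100 x 58 x 28 mm. Origin: centre of its underside. Not to be moved.
- vial_box: Loose white open box of vials, 85 x 120 x 55 mm. Origin: centre of its underside. Not to be moved.

How it is judged:
On the way, in this order (a step that is already met when the one before it is completed fails the run):
1. the clamp lever is swung open (beyond 0.7 rad) (value of joint clamp above 0.7 rad), for 0.2 s.
2. with the lever open (beyond 0.5 rad), the carriage's pointer is brought to within 7 mm of the index point along the rail (value of joint clamp above 0.5 rad and y of pointer_tip in the frame of index_clip between -0.007 and 0.007 m), for 0.2 s.
At the end, for the whole second after the job is handed in: The lever is shut (within 0.15 rad of its stop), the carriage is at rest and its pointer lies within 5 mm of the index clip's point, measured along the rail (value of joint clamp below 0.15 rad and y of pointer_tip in the frame of index_clip between -0.005 and 0.005 m and velocity of joint carriage between -0.005 and 0.005 m/s); the robot touches nothing.
It fails at once if the bottle, the mouse or the vial box is moved by more than 30 mm (distance of any of bottle, mouse, vial_box from where it was at the start of the episode above 0.03 m).
It also fails if it takes over 72 s, if anything falls off the work surface, if the arm or the gripper's body presses on something with over 40 N, if the wrist force passes 120 N, or if a joint passes its speed limit or range.

## Working session

There is one attempt and no reset: what is moved stays moved. The work goes in short steps, each a Python script; the robot and the scene stay as the last script left them, time stands still between calls to the robot, and variables do not carry over. Pictures are saved under pics/ and viewed, at most 10 in all, crops included, and the job is handed in when it is done.

```bash
ls; mkdir -p pics
cat > h.py <<'E'
import numpy as np, cv2
from bench import robot, effector, kinematics, sensors, viewer, close_job
def cam(s):
    R=cv2.Rodrigues(np.array(s["rvec"],float))[0]; return R,np.array(s["tvec"],float).ravel()
def ray(s,r,c):
    xd=np.array([(c-s["cx"])/s["fx"],(r-s["cy"])/s["fy"]]); u=xd.copy()
    for _ in range(20): u=xd/(1+s["k1"]*(u@u))
    return np.array([u[0],u[1],1.])
def at_z(s,r,c,z):
    R,t=cam(s); d=R.T@ray(s,r,c); o=-R.T@t
    return o+d*(z-o[2])/d[2]
def at_depth(s,r,c):
    R,t=cam(s); return R.T@(ray(s,r,c)*s["depth"][int(round(r)),int(round(c))]-t)
def cloud(s,mask):
    R,t=cam(s); rr,cc=np.nonzero(mask&(s["depth"]>0))
    return np.array([at_depth(s,r,c) for r,c in zip(rr,cc)])
def save(s,n): cv2.imwrite(f"pics/{n}.png",s["pixels"][:,:,::-1])
E
python3 - <<'E'
from h import *
for n in ("top","scene"):
    s=viewer.snapshot(n); save(s,n+"1")
    for th in ["rail","carriage","clamp","lever_knob","grip_top","pointer_tip","index_clip","plain_clip","bottle","mouse","vial_box"]:
        for d in viewer.trace(n,th)[:2]:
            P=cloud(s,d["mask"]); 
            print(n,th,round(d["score"],2),np.round(d["point"]),d["mask"].sum(), np.round(np.median(P,0),3) if len(P) else None, np.round(P[:,2].max(),3) if len(P) else None)
print(sensors.read_state()["time_s"])
E
```

```text
pics
top rail 0.51 [271. 469.] 710 [ 0.451 -0.435  0.027] 0.038
top carriage 0.85 [236. 293.] 1669 [0.548 0.034 0.044] 0.118
top clamp 0.69 [198. 464.] 1568 [ 0.648 -0.43   0.039] 0.063
top clamp 0.68 [233. 318.] 271 [ 0.546 -0.031  0.066] 0.101
top lever_knob 0.5 [232. 318.] 266 [ 0.545 -0.03   0.066] 0.101
top grip_top 0.92 [233. 294.] 1726 [0.548 0.034 0.044] 0.118
top pointer_tip 0.58 [228. 290.] 1670 [0.548 0.035 0.044] 0.118
top pointer_tip 0.39 [270. 469.] 782 [ 0.452 -0.435  0.027] 0.038
top index_clip 0.6 [201. 322.] 175 [ 0.634 -0.042  0.042] 0.048
top plain_clip 0.45 [192. 266.] 135 [0.651 0.121 0.042] 0.047
top bottle 0.83 [247. 135.] 888 [0.508 0.442 0.1  ] 0.156
top mouse 0.63 [272. 470.] 775 [ 0.45  -0.434  0.027] 0.038
top vial_box 0.82 [200. 465.] 1609 [ 0.651 -0.43   0.039] 0.063
scene rail 0.78 [276. 351.] 8349 [0.589 0.069 0.01 ] 0.114
scene carriage 0.65 [262. 352.] 1535 [0.564 0.046 0.043] 0.114
scene clamp 0.82 [246. 327.] 299 [ 0.551 -0.026  0.062] 0.096
scene lever_knob 0.6 [243. 328.] 228 [ 0.551 -0.039  0.064] 0.096
scene grip_top 0.63 [259. 351.] 1555 [0.565 0.046 0.043] 0.114
scene pointer_tip 0.56 [262. 348.] 1640 [0.564 0.045 0.043] 0.114
scene index_clip 0.68 [275. 306.] 241 [ 0.649 -0.037  0.038] 0.044
scene mouse 0.81 [194. 239.] 341 [ 0.462 -0.43   0.025] 0.032
scene vial_box 0.75 [226. 194.] 1268 [ 0.667 -0.416  0.039] 0.057
1.2
```

Run:
```python
import cv2
a=cv2.imread("pics/top1.png")[160:310,200:400]; cv2.imwrite("pics/top1c.png",cv2.resize(a,(800,600),interpolation=cv2.INTER_CUBIC))
```

```text
(no output)
```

View pics/top1c.png

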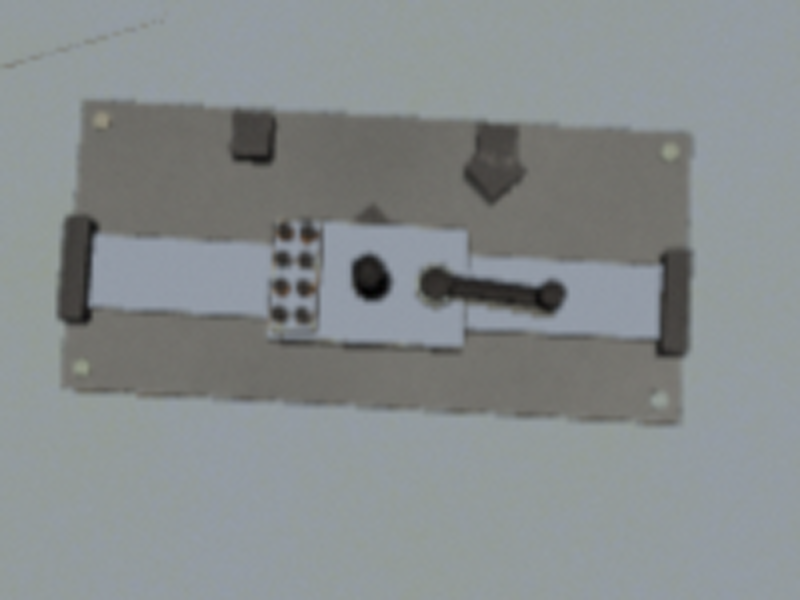

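View pics/scene1.png

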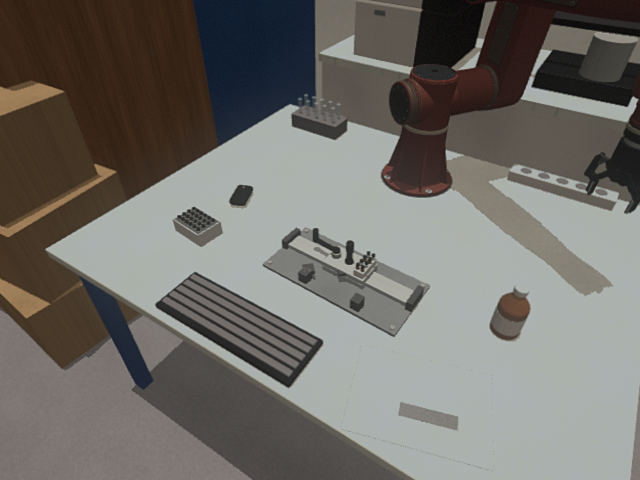

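The top view shows the arrow clip on the −y half, with its tip at crop (492,202). The pointer tip is at (374,207), the grip at (372,277), the knob at (552,293) and the pivot at (436,282). The scene view agrees: the rail is clear of the bottle, mouse and box. Next I'll take a close look from above.

Run:
```python
from h import *
s=viewer.snapshot("top")
f=lambda x,y,z: at_z(s,160+y/4-.375,200+x/4-.375,z)
for n,x,y,z in [("grip",372,277,.114),("knob",552,293,.096),("pivot",436,282,.065),("itip",492,202,.042),("ptr",374,207,.037),("c1",84,100,.01),("c2",692,133,.01),("c3",682,424,.01),("c4",63,388,.01)]:
    print(n,np.round(f(x,y,z),4))
st=sensors.read_state(); print(np.round(st["tool_rot"],3), robot.grip_point_offset)
a=f(84,100,.01)-f(692,133,.01); th=np.arctan2(-a[0],a[1]); print("yaw",th)
R=np.array([[np.cos(th),-np.sin(th),0],[np.sin(th),np.cos(th),0],[0,0,1]])
T=R@np.array([[1,0,0],[0,-1,0],[0,0,-1.]])  # y along -rail y
for TT in (T, T@np.diag([-1,-1,1])):
  q=kinematics.inverse_kinematics([.55,0,.33],TT); print(q)
q=[kinematics.inverse_kinematics([.55,0,.33],X) for X in (T,T@np.diag([-1,-1,1]))]
k=min((i for i in (0,1) if q[i] is not None),key=lambda i:abs(q[i][5]))
robot.goto([.55,0,.33],(T,T@np.diag([-1,-1,1]))[k])
s=viewer.snapshot("wrist"); save(s,"wrist1"); print(k,sensors.read_state()["time_s"])
np.savez("w1.npz",**s)
for th in ["lever_knob","grip_top","index_clip","carriage"]:
    for d in viewer.trace("wrist",th)[:2]: print(th,round(d["score"],2),d["point"],d["mask"].sum())
```

```text
grip [0.5494 0.0367 0.114 ]
knob [ 0.5428 -0.0765  0.096 ]
pivot [ 0.5526 -0.0027  0.065 ]
itip [ 0.6094 -0.039   0.042 ]
ptr [0.6059 0.0397 0.037 ]
c1 [0.6825 0.2426 0.01  ]
c2 [ 0.6646 -0.1766  0.01  ]
c3 [ 0.4647 -0.1694  0.01  ]
c4 [0.4836 0.2496 0.01  ]
[[-0.929  0.371  0.   ]
 [ 0.371  0.929  0.   ]
 [-0.     0.    -1.   ]] -0.0187
yaw -0.04279910255497074
[-2.37873318e-01 -6.25075141e-04  1.70533545e-01  1.74195495e+00
  0.00000000e+00  2.94651844e+00]
[-2.37873318e-01 -6.25075141e-04  1.70533545e-01  1.74195495e+00
  0.00000000e+00 -1.95074216e-01]
1 3.6333
lever_knob 0.97 [206.1, 296.1] 1355
grip_top 0.92 [202.4, 354.6] 8269
index_clip 0.94 [266.4, 295.4] 842
carriage 0.91 [200.2, 353.1] 8223
carriage 0.28 [205.2, 352.7] 46124
```

View pics/wrist1.png

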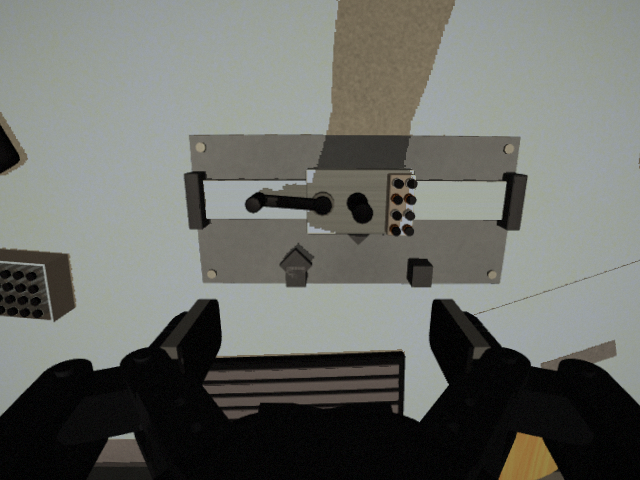

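The wrist view shows the knob near (253,204), the grip near (358,205) and the arrow tip near (297,245). I'll measure the tops from depth.

Run:
```python
from h import *
s=dict(np.load("w1.npz"))
def top(r0,r1,c0,c1,zl,zh):
    m=np.zeros((480,640),bool); m[r0:r1,c0:c1]=1
    P=cloud(s,m); P=P[(P[:,2]>zl)&(P[:,2]<zh)]; print(len(P),P.mean(0).round(4),((P.max(0)+P.min(0))/2).round(4),np.ptp(P,0).round(3)); return P
top(185,225,235,275,.085,.105)
top(185,230,340,380,.10,.125)
top(190,215,312,335,.055,.08)
P=top(240,275,270,325,.036,.05); print("tip",P[np.argsort(P[:,0])[:5]].round(4))
a=s["pixels"][160:300,180:380]; cv2.imwrite("pics/w1c.png",cv2.resize(a[:,:,::-1],(800,560),interpolation=cv2.INTER_CUBIC))
R,t=cam(s); print("cam",-R.T@t, R[2])
```

```text
238 [ 0.542  -0.0762  0.095 ] [ 0.5431 -0.077   0.0917] [0.018 0.017 0.013]
369 [0.5527 0.0378 0.1119] [0.5535 0.0381 0.1078] [0.021 0.021 0.015]
406 [ 0.5501 -0.0032  0.0649] [ 0.551  -0.0028  0.0627] [0.026 0.025 0.014]
518 [ 0.6305 -0.0418  0.0418] [ 0.6283 -0.0419  0.0404] [0.034 0.041 0.009]
tip [[ 0.6115 -0.0408  0.0378]
 [ 0.6118 -0.0418  0.0413]
 [ 0.6121 -0.0406  0.0405]
 [ 0.6125 -0.0395  0.0391]
 [ 0.6129 -0.0418  0.042 ]]
cam [0.48007502 0.00277025 0.47242998] [ 0.27431651 -0.01101143 -0.96157641]
```

View pics/w1c.png

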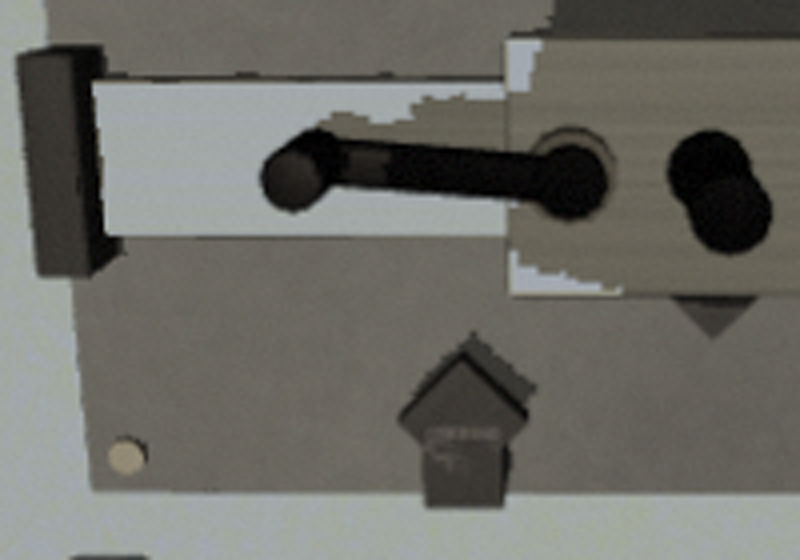

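Run:
```python
from h import *
s=dict(np.load("w1.npz"))
p=at_z(s,160+338/4-.375,180+713/4-.375,.037); i=at_z(s,160+352/4-.375,180+462/4-.375,.042)
A=[at_z(s,r,c,.01) for r,c in [(135,190),(137,520),(281,506),(283,202)]]
print(p,i); print(np.round(A,4))
e=(A[1]-A[0]);print(np.arctan2(-e[0],e[1])); e=(A[2]-A[3]);print(np.arctan2(-e[0],e[1]))
th=-.043; Rr=np.array([[np.cos(th),-np.sin(th)],[np.sin(th),np.cos(th)]])
print("slide needed rail frame",Rr.T@(i-p)[:2])
```

```text
[0.60864441 0.03976588 0.037     ] [ 0.60845735 -0.04009361  0.042     ]
[[ 0.4648 -0.1662  0.01  ]
 [ 0.4837  0.2505  0.01  ]
 [ 0.6798  0.2511  0.01  ]
 [ 0.6645 -0.1778  0.01  ]]
-0.04535949626173023
-0.03574652948453498
slide needed rail frame [ 0.00324602 -0.07979372]
```

```bash
cat >> h.py <<'E'
th=-.043
def rz(a): return np.array([[np.cos(a),-np.sin(a),0],[np.sin(a),np.cos(a),0],[0,0,1]])
def tool(a):  # tool y at rail-frame angle a (mod pi), pointing down, J6 the milder one
    T=rz(th+a)@np.diag([-1.,1,-1]); Ts=[T,T@np.diag([-1.,-1,1])]
    def c(X):
        q=kinematics.inverse_kinematics([.52,-.05,.15],X); return 9 if q is None else abs(q[5])
    return min(Ts,key=c)
def knob(piv,a,z): return np.append((rz(th)@np.array([-.075*np.sin(a),-.075*np.cos(a),0]))[:2]+piv,z)
def ang(piv,p):
    v=rz(th).T@np.append(np.array(p[:2])-piv,0); return np.arctan2(-v[0],-v[1])
def st(m=""):
    s=sensors.read_state(); print(m,round(s["time_s"],2),np.round(s["tcp_pos"],4),np.round(s["wrist_force"],1),round(s["opening"],4),round(s["grasp_force"],1)); return s
E
python3 - <<'E'
from h import *
piv=np.array([.5508,-.0038]); k=np.array([.5425,-.0764]); a0=ang(piv,k); print(a0)
T=tool(np.arctan2(-np.cos(.6),np.sin(.6))*1.0-np.pi/2)
effector.command_gripper(.05)
robot.goto([*k,.15],T); st()
print(robot.line_to([*k,.070],vel=.08,guard=8)); st("down")
effector.command_gripper(0.0,grip_force=30); s=st("grip")
if s["opening"]>.012:
    for a in np.linspace(a0,1.15,9)[1:]:
        robot.line_to(knob(piv,a,.070),vel=.08)
    s=st("open"); print(ang(piv,s["tcp_pos"]))
    effector.command_gripper(.05); robot.line_to([*s["tcp_pos"][:2],.16]); st()
    s=viewer.snapshot("wrist"); save(s,"wrist2")
    s=viewer.snapshot("top"); save(s,"top2"); np.savez("t2.npz",**s)
E
```

```text
0.0708308541641217
 5.08 [ 0.543  -0.0764  0.1512] [-0.1 -0.3  0.5] 0.0501 0.0
False
down 6.22 [ 0.5429 -0.0766  0.0706] [-0.4  0.5  0.7] 0.0504 0.0
grip 6.61 [ 0.5428 -0.0768  0.0705] [-0.2 -2.1  3.1] 0.0168 29.3
open 8.81 [ 0.4815 -0.0314  0.0703] [ 0.3 -2.2  6.5] 0.0171 30.3
1.1487229506013477
 9.97 [ 0.4811 -0.0313  0.1591] [-0.2  0.1  0.1] 0.05 0.0
```

Run:
```python
from h import *
g=np.array([.5515,.0376]); T=tool(0)
effector.command_gripper(.045)
robot.goto([*g,.16],T)
print(robot.line_to([*g,.086],vel=.08,guard=8)); st("down")
effector.command_gripper(0.0,grip_force=50); s=st("grip")
if s["opening"]>.015:
    p=s["tcp_pos"]+rz(th)@[0,-.0795,0]; p[2]=.086
    robot.line_to(p,vel=.05); robot.dwell(.3); s=st("slid")
    effector.command_gripper(.045); robot.line_to([*s["tcp_pos"][:2],.17]); 
    robot.goto([.53,-.05,.33],T); st()
    s=viewer.snapshot("wrist"); np.savez("w2.npz",**s)
    a=s["pixels"][140:300,180:400]; cv2.imwrite("pics/w2c.png",cv2.resize(a[:,:,::-1],None,fx=3.6,fy=3.6,interpolation=cv2.INTER_CUBIC))
```

```text
True
down 11.7 [0.5512 0.0376 0.1101] [-2.   0.2  6.5] 0.0451 2.9
grip 12.2 [0.5529 0.0376 0.1133] [-4.3  1.6 26. ] -0.0001 13.0
```

Run:
```python
from h import *
s=st(); robot.line_to([*s["tcp_pos"][:2],.17]); effector.command_gripper(.045)
robot.goto([.53,-.02,.33],tool(0)); st()
s=viewer.snapshot("wrist"); np.savez("w2.npz",**s)
a=s["pixels"][140:300,180:400]; cv2.imwrite("pics/w2c.png",cv2.resize(a[:,:,::-1],None,fx=3.6,fy=3.6,interpolation=cv2.INTER_CUBIC))
m=np.zeros((480,640),bool); m[140:290,180:460]=1
P=cloud(s,m); Q=P[(P[:,2]>.104)&(P[:,2]<.13)]; print("grip",len(Q),Q.mean(0),np.ptp(Q,0))
Q=P[(P[:,2]>.088)&(P[:,2]<.1)]; print("knob?",len(Q),np.median(Q,0),np.ptp(Q,0))
```

```text
12.2 [0.5529 0.0376 0.1133] [-4.3  1.6 26. ] -0.0001 13.0
 13.97 [ 0.5301 -0.02    0.3296] [-0.3  0.8  0.2] 0.0448 0.0
grip 356 [0.55271679 0.03696017 0.11211917] [0.02181468 0.02104559 0.01137065]
knob? 289 [ 0.48877112 -0.0408046   0.0957553 ] [0.07801171 0.09607466 0.01167117]
```

View pics/w2c.png

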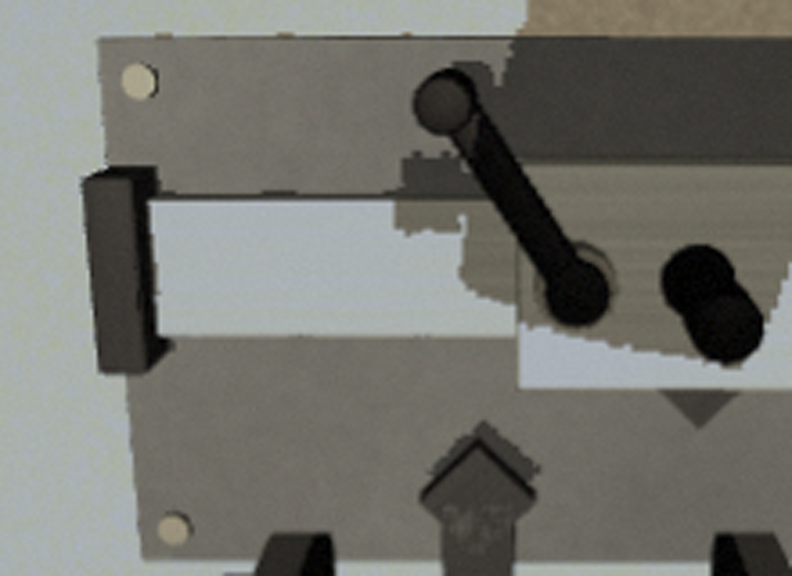

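Run:
```python
from h import *
s=dict(np.load("w2.npz"))
m=np.zeros((480,640),bool); m[155:185,290:318]=1
P=cloud(s,m); Q=P[(P[:,2]>.09)&(P[:,2]<.1)]; print("knob",len(Q),Q.mean(0),np.ptp(Q,0)); print(ang(np.array([.5508,-.0038]),Q.mean(0)))
print(at_z(s,140+325/3.6,180+727/3.6,.114))
s=sensors.read_state(); print(s["tool_rot"].round(3) if hasattr(s["tool_rot"],"round") else s["tool_rot"])
```

```text
knob 232 [ 0.48717208 -0.04252751  0.09570717] [0.01744765 0.0168394  0.00695115]
0.9810364918782404
[0.5521374  0.03766843 0.114     ]
[[-0.999  0.043 -0.002]
 [ 0.043  0.999  0.001]
 [ 0.002  0.001 -1.   ]]
```

View pics/wrist2.png

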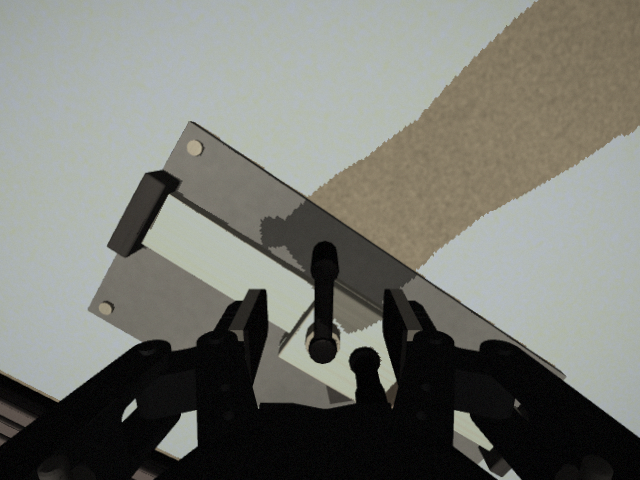

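Run:
```python
from h import *
s=dict(np.load("t2.npz"))
R,t=cam(s)
def proj(s,p):
    R,t=cam(s); return cv2.projectPoints(np.array([p],float),s["rvec"],s["tvec"],np.array([[s["fx"],0,s["cx"]],[0,s["fy"],s["cy"]],[0,0,1]],float),np.array([float(s["k1"]),0,0,0]))[0].ravel()
effector.command_gripper(0.0); x=st()
w=viewer.snapshot("wrist"); np.savez("w3.npz",**w)
tp=np.array(x["tcp_pos"]); print("TCP in wrist",proj(w,tp),"tool x+1cm",proj(w,tp+x["tool_rot"]@np.array([.0,.01,0])))
m=np.zeros((480,640),bool); m[230:470,240:410]=1
P=cloud(w,m); Q=P[P[:,2]>.25]; k=np.argsort(Q[:,2])[:150]; print(len(Q),Q[k].mean(0),Q[k].min(0),Q[k].max(0))
tt=viewer.snapshot("top"); 
P=cloud(tt,np.pad(np.ones((80,100),bool),((190,210),(270,270)))); 
for zl,zh,n in [(.09,.1,"knob"),(.105,.12,"grip")]:
    Q=P[(P[:,2]>zl)&(P[:,2]<zh)]; print(n,len(Q),Q.mean(0) if len(Q) else 0)
a=w["pixels"]; save(w,"wrist3")
```

```text
14.53 [ 0.53   -0.0199  0.3298] [0.6 0.4 0.2] -0.0001 0.0
TCP in wrist [326.65484716 306.01284797] tool x+1cm [349.35956081 306.00184305]
25279 [ 0.5194573  -0.02035655  0.33544702] [ 0.51806341 -0.03240428  0.33212465] [ 0.52358446 -0.0087339   0.33751869]
knob 0 0
grip 0 0
```

View pics/wrist3.png

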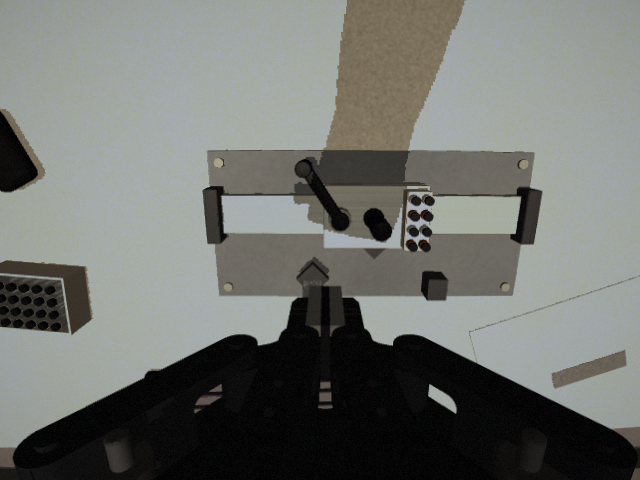

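The carriage was evidently dragged about while I was pinching the knob, and the closing fingers then brought it back. The w2 depth puts the grip at (0.5527, 0.037). The lever is open at about 0.98 rad. I'll re-measure the slide distance and carry on.

Run:
```python
from h import *
w=dict(np.load("w2.npz"))
p=at_z(w,140+428/3.6-.4,180+700/3.6-.4,.037); i=at_z(w,140+440/3.6-.4,180+478/3.6-.4,.042)
d=(rz(th).T@(i-p))[1]; print(p,i,d)
d=np.clip(d,-.083,-.075)
g=np.array([.5525,.0370]); T=tool(0)
effector.command_gripper(.045)
robot.goto([*g,.16],T)
hit=robot.line_to([*g,.086],vel=.08,guard=10); st("down")
if hit: raise SystemExit
effector.command_gripper(0.0,grip_force=50); s=st("grip")
if s["opening"]>.015:
    p=s["tcp_pos"]+rz(th)@[0,d,0]; p[2]=.086
    robot.line_to(p,vel=.05); robot.dwell(.4); s=st("slid")
    effector.command_gripper(.045); robot.line_to([*s["tcp_pos"][:2],.17]); 
    robot.goto([.53,-.07,.33],T); st()
    s=viewer.snapshot("wrist"); np.savez("w4.npz",**s)
    a=s["pixels"][140:300,180:400]; cv2.imwrite("pics/w4c.png",cv2.resize(a[:,:,::-1],None,fx=3.6,fy=3.6,interpolation=cv2.INTER_CUBIC))
    m=np.zeros((480,640),bool); m[140:290,180:460]=1
    P=cloud(s,m); Q=P[(P[:,2]>.108)&(P[:,2]<.13)]; print("grip",len(Q),Q.mean(0),np.ptp(Q,0))
```

```text
[0.6090359  0.03943925 0.037     ] [ 0.60839434 -0.04010845  0.042     ] -0.07950175386421397
down 16.95 [0.5529 0.0369 0.0866] [-0.1 -0.3  0.6] 0.0448 0.0
grip 17.29 [0.553  0.0372 0.0869] [-1.5  2.4  5. ] 0.0204 49.1
slid 19.43 [ 0.5494 -0.0415  0.0869] [-4.6  4.7  8.6] 0.0204 49.5
 21.18 [ 0.53   -0.0701  0.329 ] [-0.1 -0.6  0.2] 0.045 0.0
grip 331 [ 0.54950046 -0.04288675  0.11255486] [0.0209049  0.01996668 0.00641932]
```

View pics/w4c.png

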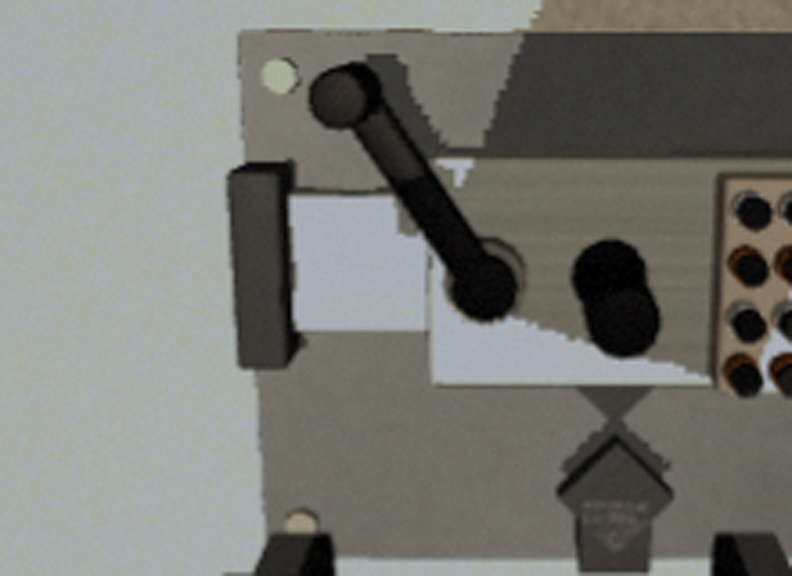

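The pointer tip at crop (615,422) and the arrow tip at (616,437) are lined up, and the lever is still open. Next I'll close it with a loose cage, so that only tangential force acts on it.

Run:
```python
from h import *
w=dict(np.load("w4.npz"))
m=np.zeros((480,640),bool); m[152:180,262:286]=1
P=cloud(w,m); Q=P[(P[:,2]>.09)&(P[:,2]<.1)]; k=Q.mean(0)[:2]
piv=np.array([.5495,-.0423])+(rz(th)@[0,-.042,0])[:2]; a0=ang(piv,k); print("knob",k,a0,np.linalg.norm(k-piv))
F=lambda a: rz(th+np.pi/2-a)@np.diag([-1.,1,-1])
print([kinematics.inverse_kinematics(knob(piv,a,.07),F(a))[5] for a in (a0,0)])
effector.command_gripper(.034)
robot.goto([*k,.16],F(a0))
if robot.line_to([*k,.070],vel=.08,guard=10): st("hit"); raise SystemExit
st("down")
for a in np.linspace(a0,-.12,13)[1:]:
    if robot.line_to(knob(piv,a,.070),vel=.05,frame=F(max(a,0)),guard=15): print("guard at",a); break
    s=sensors.read_state(); print(round(a,2),np.round(s["wrist_force"],1),round(s["grasp_force"],1))
s=st("shut")
b=max(a,0)-.0; robot.line_to(knob(piv,a+.09,.070),vel=.05); p=sensors.read_state()["tcp_pos"]
robot.line_to([p[0],p[1],.16]); robot.goto([.53,-.07,.33],tool(0)); st()
s=viewer.snapshot("wrist"); np.savez("w5.npz",**s)
c=s["pixels"][140:300,180:400]; cv2.imwrite("pics/w5c.png",cv2.resize(c[:,:,::-1],None,fx=3.6,fy=3.6,interpolation=cv2.INTER_CUBIC))
m=np.zeros((480,640),bool); m[140:290,180:460]=1
P=cloud(s,m); Q=P[(P[:,2]>.108)&(P[:,2]<.13)]; print("grip",len(Q),Q.mean(0),np.ptp(Q,0))
Q=P[(P[:,2]>.092)&(P[:,2]<.1)&(P[:,1]<-.1)]; print("knob",len(Q),Q.mean(0),np.ptp(Q,0),ang(piv,Q.mean(0)))
```

```text
knob [ 0.48345847 -0.12188278] 0.9979749043546181 0.07444232321128008
[np.float64(-1.0407359925339312), np.float64(-2.0427470535436876)]
down 23.53 [ 0.4838 -0.1221  0.0706] [-0.8 -0.6 -0.1] 0.0339 0.0
0.9 [-0.3  0.1 -1.3] 0.0
0.81 [-0.  -0.5  0.3] 0.0
0.72 [-0.2  0.  -0.6] 0.0
0.63 [ 0.6  0.8 -0.2] 0.0
0.53 [-0.1  0.7 -0.8] 0.0
0.44 [-0.2 -0.  -0.1] 0.0
0.35 [-0.4 -0.5 -0.6] 0.0
0.25 [ 0.1  0.3 -0.1] 0.0
0.16 [-0.1 -1.2  0.8] 0.0
0.07 [ 0.  -0.2 -0.3] 0.1
-0.03 [-0.6 -0.9 -0.3] 0.6
-0.12 [-2.5 -2.4 -0.9] 1.3
shut 27.03 [ 0.5532 -0.1592  0.0699] [-2.5 -2.4 -0.9] 0.0343 1.3
 29.57 [ 0.5299 -0.0701  0.3291] [ 0.8 -0.7 -0.2] 0.0339 0.0
grip 330 [ 0.54958945 -0.0428935   0.11263069] [0.02032587 0.02084733 0.0068452 ]
knob 207 [ 0.54449167 -0.15803413  0.09563694] [0.0169729  0.01804587 0.00579805] 0.00038817923607058235
```

View pics/w5c.png

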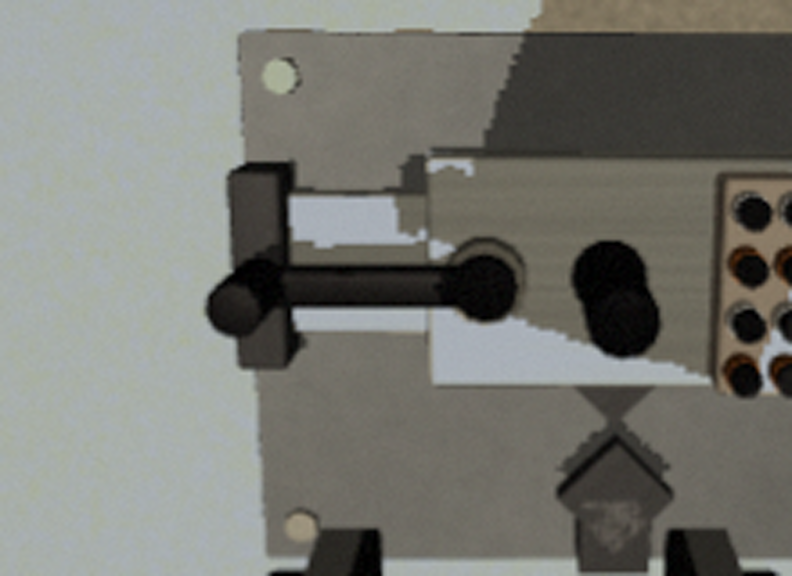

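The lever now lies along the rail at about 0 rad. The pointer at (615,422) is still in line with the arrow tip at (616,437), and the arm is clear, so I'm handing in.

```bash
python3 -c "
from h import *
print(close_job())"
```

```text
the job is handed in; nothing more can be done
None
```

The job is handed in, with no verdict returned: in the last picture the pointer lines up with the arrow clip's point and the lever is fully shut (about 0 rad), with the arm clear at about 30 s; I never moved near the bottle, mouse or vial box, but did not re-measure them.

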